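# Latch the whetstone into its holder with the spring hook

### The arm

A 7-joint arm with a two-finger parallel gripper is mounted at the origin on a cart in front of the work surface, level with it; the furniture and walls round the work are solid. World frame = base frame: x ahead of the robot, y to its left, z up, the work surface at z = 0. Lengths are in m, angles in rad, forces in N, time in s.
With the tool pointing down it reaches from about 0.4 to 0.875 m from the base axis. Payload 19.3 kg.
Tool frame: the origin (TCP) lies midway between the tips of the shut fingers; the grasp point (between the pads) lies 19 mm behind it; z points along the fingers, y is the direction in which the jaws open and shut (so a half turn about z gives the same grasp; the last joint's range is limited). The gripper opens to 85 mm and grips with 20 to 120 N. Pads are 22 mm wide; open, the fingers measure 114 mm over their backs; the gripper's body (76 mm by 85 mm) begins 54 mm behind the grasp point. The pads swing forward as they close: fully open they stand 13 mm farther back than shut.
Start: joints at [-1.29, 0.521, -0.036, 1.599, 0.021, 1.021, -0.113], TCP at [0.215, 0.587, 0.231] pointing down, gripper open.
Joint ranges: [-2.91, 2.91], [-0.3, 2.13], [-1.5, 1.42], [0.17, 2.43], [-1.26, 4.41], [0.16, 1.93], [-2.52, 2.52]. Speed limits (rad/s): [1.89, 1.89, 2.39, 2.39, 3.01, 3.01, 3.01].

### API

Orientations are given as [roll, pitch, yaw] about the fixed x, y, z axes, in that order (R = Rz(yaw) Ry(pitch) Rx(roll)).
In Python, from workcell import bot, eyes gives the robot as it stands. The module is installed in compiled form; this text tells all that it offers.
- The arm moves only by the shell command python3 -m jog 'ROWS' [FORCE]. ROWS is JSON, a list of rows, each an object with "delta_pos": the shift along the world's x, y, z in mm, a list of three; "spin": the turn about the world's z in rad; "claw": the closure, from 0 (fully open) to 1 (shut). In form: [{"delta_pos": [tx, ty, tz], "spin": spin, "claw": claw}, ...]. A call has 1 to 8 rows; each row is the pose to reach, as a shift and turn from the pose measured when the call began; what a row does not reach only later rows make up. A row lasts 1/10 s, in which the tool goes at most 50 mm and 8.59 degrees, less where a joint would pass 70% of its speed; a pose out of reach is approached as far as the arm can. A call with a gripper value outside its range is refused whole. The fingers move at their own pace and stop on an object; FORCE is the grip in N (left out, the last holds). Time passes only in rows, so rows that repeat a pose let the fingers close. It gives the time, the measured TCP pose, the force and the opening at its end, in the units of the state.
- bot.observe(): the state, without advancing time (a new reading comes with each control period).
- eyes.grab_frame(name): name is "scene" or "top" or "wrist"; returns the picture (480x640x3 uint8, blue, green, red); there is no depth.
- eyes.camera_params(name): a dict with "fx", "fy", "cx", "cy" (pixels), "origin" and "attitude" of the camera in the world. Camera axes: x right, y up, looking along -z (the intrinsics and any distortion apply to the point x, -y, -z); pixel columns grow to the right and rows downward; lengths in m; the calibration is good to about 2 mm. A picture is of the moment at which its call begins: read the wrist's pose just before it. camera_params takes no time and is no camera call; for the wrist camera it gives the pose at the moment of the call.
- bot.job_done(): hands the job in, once; it reports no verdict.
The state is a dict: "clock": time; "qpos": joint angles; "qd": joint speeds; "joint_efforts": joint torques, N m; "position": TCP position; "tool_rot": TCP orientation; "force": force on the tool from outside, world axes, zero at the start; "moment": the same for the moment, N m; "grip_width": finger opening in m.
Only numpy, scipy, OpenCV 4.12 (cv2) and the standard library are available. Lean on these libraries where they do the work, as an engineer would, in place of code of your own. Each camera call takes 0.05 s, during which the arm holds its last target. There are 200 camera calls.

### The job

Clamp the whetstone in its holder with the spring hook: push the black knob in, towards the jaw, until it stops, and keeping it in slide the latch sideways until the shank of the hook rests lightly against the steel post on the jaw. Then ease the knob back, without letting it snap, so that the hook takes the post in its throat and its spring draws the jaw tight on the stone, and let go of the knob. Go gently, as the post must not be strained, and leave the other things lying round the holder where they are.

Things in the scene. Friction and masses are not known exactly. Their poses are not given: they have to be found in the camera images.
- holder: Whetstone holder screwed to the bench: light wooden board 14 mm thick, x -122 to +54, y -95 to +95 mm. Origin on the bench under the stone's clamped place; x points from the knob to the jaw (pushing the knob in goes to +x), y along the stone, z up. Fixed dark wooden stop with its face at x = -25. Jaw, hook and slot share these axes.
- carriage (a joint): Latch: 36 mm wide aluminium block, top 56 mm above the bench, on a round steel rail at x = -58 mm of the holder; it carries plunger, knob and hook along the holder's +y. 0 to 0.066 m, at 0 the hook's line is at y = -54 mm. About 1.5 N of friction; it stays where it is left.
- jaw: Dark steel sliding jaw, 16x130x18 mm, beyond the stone, sliding along the holder's x with 1 N of friction. Origin under the middle of its clamping face, which is at x = +25 mm of the holder when the stone is clamped and 4 to 7 mm farther out at the start. It carries the steel post, which must not be loaded above 15 N.
- slot_mid (a point): Middle of the cross slot in the jaw's top. A plain upright steel post, 8 mm in diameter, top 78 mm above the bench, is locked somewhere along this slot, up to 8 mm to either side (holder's y) of this point; where is not measured: feel or look for it. It is stiff and does not move along the slot.
- hook: Steel J hook fixed to the plunger, 49 mm above the bench, over the stone. Origin on the centre line of its 6 mm wide shank at the J's inner face. Cross arm 6 mm thick, reaching to y = +18.5 mm, with a barb 4 mm back (to -x) at y = 13.5 to 18.5 mm; throat 10.5 mm wide. It starts clear of the post on its -y side; the shank bears on the post when the origin is 7 mm to -y of the post's centre.
- hook_tip (a point): Point of the hook's barb, 16 mm to +y and 4 mm to -x of the hook's origin. Knob out, the hook's origin is at x = +30 mm of the holder; fully in, +50 mm, clear past the post wherever that is. With the post in the throat and the stone clamped it is at +37 mm; wrongly hung on the barb, about +41 mm.
- knob (a point): Point on the axis of the upright round black plunger knob, 80 mm above the bench; the knob is 18 mm in diameter from 65 to 91 mm above the bench, top at 96 mm. It lies 134 mm behind the hook's origin (-x of the holder) and moves rigidly with it. Pinch it from above and move it in the holder's x and y.
- plunger (a joint): How far the knob is pushed in along the holder's +x, in m: 0 out, 0.020 against its stop. The spring pushes it back with 4 N at 0, growing to 11 N at 0.020 (350 N/m).
- whetstone: Dark grey whetstone, 50x150x24 mm, 0.42 kg, lying loose on the board between the stop and the jaw, 150 mm along the holder's y; origin in the centre of its underside.
- rubber: Bystander, loose: white block rubber eraser, 23x42x13 mm, lying on the board's near left corner; origin in the centre of its underside. Leave it.
- brick_rub: Bystander, loose: reddish rubbing brick, 48x75x30 mm, on the bench to the left of the holder; origin in the centre of its underside. Leave it.
- star_knob: Bystander, loose: small loose black star-shaped clamp knob, 19x21x16 mm, on the bench to the near left of the holder; origin in the centre of its underside. Leave it.
- point_chisel: Bystander, loose: steel point chisel, 18x200x18 mm, lying on the bench to the right of the holder; origin in the centre of its underside. Leave it.

How it is judged:
On the way, in this order (a step that is already met when the one before it is completed fails the run):
1. the knob is pushed in so far that the hook reaches past the post (over 14 mm) (value of joint plunger above 0.014 m), for 0.1 s.
2. still pushed in, the hook touches the post lightly from the side (value of joint plunger above 0.014 m and contact force between hook and jaw above 0.5 N), for 0.1 s.
At the end, for the whole second after the job is handed in: The post is in the hook's throat under spring tension (over 2.5 N; hook's inner face 34 to 39.2 mm along the holder's x, so not on the barb), the jaw is home on the stone (face at most 26.5 mm along x, pressing over 2 N), and the stone lies still and flat on the board (contact force between hook and jaw above 2.5 N and contact force between jaw and whetstone above 2 N and x of hook in the frame of holder between 0.034 and 0.0392 m and x of jaw in the frame of holder below 0.0265 m and linear speed of whetstone below 0.01 m/s and height (world z) of whetstone below 0.018 m); the robot touches nothing.
It fails at once if the hook loads the post or jaw with more than 15 N (contact force between hook and jaw above 15 N).
It fails at once if the knob snaps back (faster than 0.2 m/s) (velocity of joint plunger below -0.2 m/s).
It fails at once if a bystander is moved by more than 20 mm (distance of any of rubber, brick_rub, star_knob, point_chisel from where it was at the start of the episode above 0.02 m).
It also fails if it takes over 64 s, if anything falls off the work surface, if the arm or the gripper's body presses on something with over 40 N, if the wrist force passes 120 N, or if a joint passes its speed limit or range.

## Working session

There is one attempt and no reset: what is moved stays moved. The work goes in short steps, Python scripts to look and compute and a shell command to move; the robot and the scene stay as the last step left them, time stands still between calls to the robot, and variables do not carry over. Pictures are saved under pics/ and viewed, about 8 in all and at most 12, crops included, and the job is handed in when it is done.

```bash
mkdir -p pics; python3 - <<'E'
from workcell import bot, eyes
import cv2
print(bot.observe())
for n in("top","scene"):
    print(n,eyes.camera_params(n)); cv2.imwrite(f"pics/{n}0.png",eyes.grab_frame(n))
E
```

```text
{'clock': 0.0, 'qpos': array([-1.29021994,  0.52205119, -0.03632185,  1.60002214,  0.02120225,
        1.02108514, -0.11280279]), 'qd': array([-0.00167044, -0.00071276,  0.00027996, -0.00016972,  0.00028943,
        0.00049949, -0.00097268]), 'joint_efforts': array([ 4.02923270e-04, -9.27095532e+01,  1.97983302e+00, -3.69929123e+01,
        1.78451330e-02,  8.22782546e-03, -2.32129921e-06]), 'position': array([0.21468681, 0.58660141, 0.23069757]), 'tool_rot': array([-3.14041527e+00,  8.90489168e-05,  2.79080017e+00]), 'force': array([ 0.39918718, -0.18496257,  0.24521992]), 'moment': array([-0.05292257,  0.04066154,  0.03212051]), 'grip_width': 0.08535455328308231}
top {'fx': 457.1377227812399, 'fy': 457.1377227812399, 'cx': 320.865664945577, 'cy': 236.8418202182722, 'origin': array([ 0.49682309, -0.13415552,  0.91289527]), 'attitude': array([ 0.14533518,  0.03544552, -1.59867808])}
scene {'fx': 502.18468280707884, 'fy': 502.18468280707884, 'cx': 325.0702671128585, 'cy': 240.56916898540962, 'origin': array([ 0.33799511, -0.68814123,  0.6519148 ]), 'attitude': array([ 0.84466256,  0.01731458, -0.45097006])}
```

View pics/top0.png

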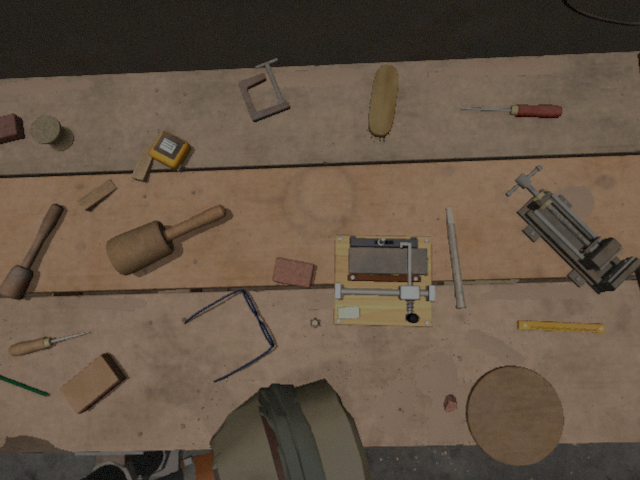

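View pics/scene0.png

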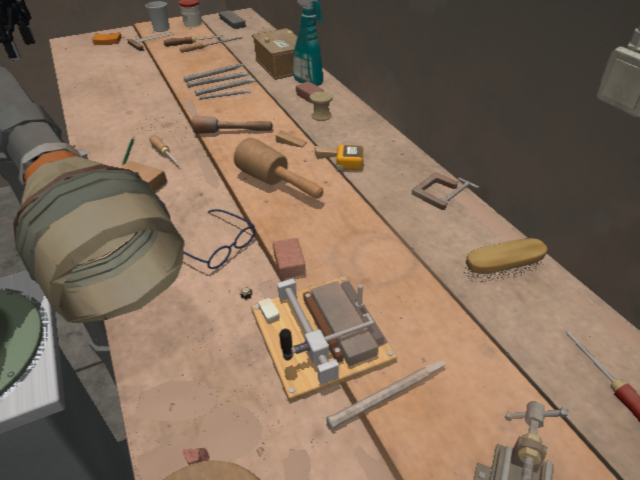

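The top view shows the holder at about (385, 280), +x up and +y left; knob at (412, 318), post near (381, 241). Next I'll look at an enlarged crop.

```bash
python3 - <<'E'
import cv2
a=cv2.imread("pics/top0.png")[225:335,325:445]
a=cv2.resize(a,None,fx=5,fy=5,interpolation=cv2.INTER_CUBIC)
for i in range(0,120,10):
    cv2.putText(a,str(325+i),(i*5,8),0,.3,(0,255,255)); cv2.line(a,(i*5,10),(i*5,14),(0,255,255))
for i in range(0,110,10): cv2.putText(a,str(225+i),(0,i*5+4),0,.3,(0,255,255))
cv2.imwrite("pics/c1.png",a)
E
```

```text
(no output)
```

View pics/c1.png

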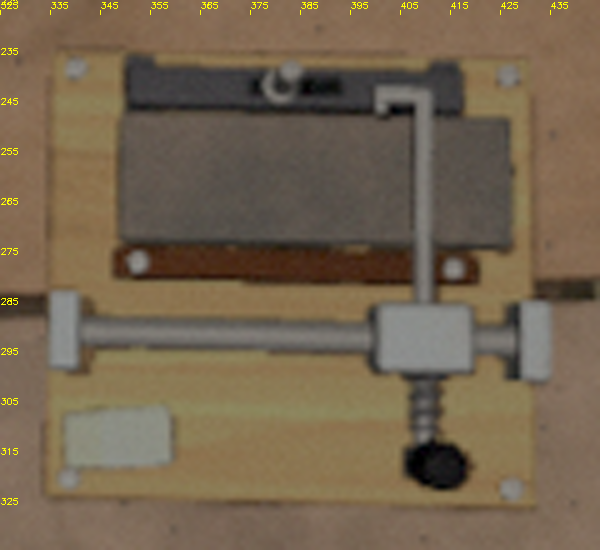

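The crop shows the board corners at crop px (51,52), (531,58), (535,507), (46,497). The knob top is at about (443,466), the post top at (291,70) and its foot at (276,88), and the hook shank along u≈423. Next I'll fit the holder pose.

```bash
cat > h.py <<'E'
import numpy as np
from workcell import bot, eyes
from scipy.spatial.transform import Rotation as R
def ray(n,u,v,z,p=None):
    p=p or eyes.camera_params(n)
    d=R.from_euler('xyz',p["attitude"]).apply([(u-p["cx"])/p["fx"],-(v-p["cy"])/p["fy"],-1])
    return p["origin"]+d*(z-p["origin"][2])/d[2]
E
python3 - <<'E'
from h import *
c=lambda u,v,z: ray("top",(u+.5)/5-.5+325,(v+.5)/5-.5+225,z)[:2]
W=np.array([c(51,52,.014),c(531,58,.014),c(535,507,.014),c(46,497,.014)])
H=np.array([[54,95],[54,-95],[-122,-95],[-122,95]])/1e3
print(W)
Hc=H-H.mean(0);Wc=W-W.mean(0)
th=np.arctan2((Hc[:,0]*Wc[:,1]-Hc[:,1]*Wc[:,0]).sum(),(Hc*Wc).sum())
Rm=np.array([[np.cos(th),-np.sin(th)],[np.sin(th),np.cos(th)]])
o=W.mean(0)-Rm@H.mean(0)
print("yaw",th,"o",o,"res mm",((H@Rm.T+o)-W)*1e3)
for n,u,v,z in [("knob",443,466,.096),("post",291,70,.078),("shank",423,150,.052),("shank2",423,280,.052),("hooktip",382,110,.049),("slotL",250,86,.032),("slotR",342,86,.032),("jawface",125,108,.032),("jawface",463,113,.032)]:
    w=c(u,v,z); print(n,w,"holder mm",Rm.T@(w-o)*1e3)
k=o+Rm@np.array([-.104,-.054]); print("knob expected",k)
E
```

```text
[[ 0.63209402 -0.13376399]
 [ 0.62341848 -0.32280591]
 [ 0.44960169 -0.31346501]
 [ 0.45830901 -0.12621698]]
yaw -0.04726164087308758 o [ 0.57481784 -0.22566927] res mm [[ 1.15170649  0.43746263]
 [ 0.8508702  -0.30845586]
 [-1.13581019 -1.33441089]
 [-0.8667665   1.20540412]]
knob [ 0.46882134 -0.26606701] holder mm [-103.9695829   -45.36033045]
post [ 0.61285192 -0.22166462] holder mm [37.80241913  5.79706569]
shank [ 0.58447284 -0.27236633] holder mm [ 11.85038278 -46.18877962]
shank2 [ 0.5357937  -0.26965266] holder mm [-36.90260909 -45.77793679]
hooktip [ 0.6004689  -0.25827432] holder mm [ 27.16281626 -31.3567823 ]
slotL [ 0.61350954 -0.21037688] holder mm [37.92603006 17.10327116]
slotR [ 0.61235063 -0.24583044] holder mm [ 38.44337551 -18.36545614]
jawface [ 0.60648851 -0.16172488] holder mm [28.614323  65.3692428]
jawface [ 0.60034165 -0.29169421] holder mm [ 28.6146031  -64.74536481]
knob expected [ 0.46838279 -0.27469559]
```

Holder at yaw −0.047, origin (0.575, −0.226). The knob is at about (0.469, −0.266), the post at holder y≈+5.8 mm and the hook at y≈−46 mm, so the slide is about 44.5 mm. I'll approach around the base.

```bash
R='{"delta_pos":[280,-290,0],"spin":0.3,"claw":0}'; python3 -m jog '[{"delta_pos":[280,-290,0],"spin":0.3,"claw":0},{"delta_pos":[280,-290,0],"spin":0.3,"claw":0},{"delta_pos":[280,-290,0],"spin":0.3,"claw":0},{"delta_pos":[280,-290,0],"spin":0.3,"claw":0},{"delta_pos":[280,-290,0],"spin":0.3,"claw":0},{"delta_pos":[280,-290,0],"spin":0.3,"claw":0},{"delta_pos":[280,-290,0],"spin":0.3,"claw":0},{"delta_pos":[280,-290,0],"spin":0.3,"claw":0}]'
```

```text
clock: 0.9
position: [0.4932, 0.2975, 0.2307]
tool_rot: [-3.14, -0.0, 3.091]
force: [0.8, 1.3, 0.2]
grip_width: 0.0857
```

```bash
python3 -m jog '[{"delta_pos":[-20,-380,0],"spin":0,"claw":0},{"delta_pos":[-20,-380,0],"spin":0,"claw":0},{"delta_pos":[-20,-380,0],"spin":0,"claw":0},{"delta_pos":[-20,-380,0],"spin":0,"claw":0},{"delta_pos":[-20,-380,0],"spin":0,"claw":0},{"delta_pos":[-20,-380,0],"spin":0,"claw":0},{"delta_pos":[-20,-380,0],"spin":0,"claw":0},{"delta_pos":[-20,-380,0],"spin":0,"claw":0}]'
```

```text
clock: 1.7
position: [0.4724, -0.086, 0.2308]
tool_rot: [-3.14, -0.0, 3.088]
force: [0.7, 1.6, -1.1]
grip_width: 0.0857
```

```bash
python3 -m jog '[{"delta_pos":[-4,-183,-20],"spin":0,"claw":0},{"delta_pos":[-4,-183,-20],"spin":0,"claw":0},{"delta_pos":[-4,-183,-20],"spin":0,"claw":0},{"delta_pos":[-4,-183,-20],"spin":0,"claw":0},{"delta_pos":[-4,-183,-20],"spin":0,"claw":0},{"delta_pos":[-4,-183,-20],"spin":0,"claw":0}]'
python3 - <<'E'
from h import *
import cv2
print(bot.observe()["position"],bot.observe()["tool_rot"],bot.observe()["force"])
p=eyes.camera_params("wrist");print(p)
cv2.imwrite("pics/w1.png",eyes.grab_frame("wrist"))
E
```

```text
clock: 2.3
position: [0.4679, -0.2693, 0.2103]
tool_rot: [-3.14, -0.001, 3.087]
force: [0.5, -0.4, -0.7]
grip_width: 0.0857
[ 0.46793415 -0.26933048  0.21028515] [-3.14024427e+00 -1.15608718e-03  3.08670340e+00] [ 0.54750099 -0.42626827 -0.65799325]
{'fx': 404.7474515617024, 'fy': 404.7474515617024, 'cx': 320.8705546819098, 'cy': 241.51487168738117, 'origin': array([ 0.3994812 , -0.26548554,  0.35304537]), 'attitude': array([-2.69365723e-01,  7.37286353e-04,  1.51585036e+00])}
```

View pics/w1.png

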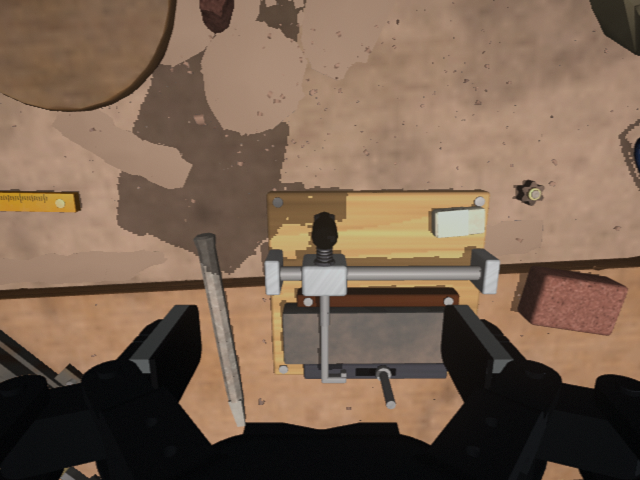

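The wrist view shows the knob at about (325, 232) and the post from foot (384, 372) to top (392, 405). The board corners are at about (267,192), (488,191) and (275,374). I'll triangulate against the top view.

```bash
cat >> h.py <<'E'
def proj(n,P,p=None):
    p=p or eyes.camera_params(n)
    q=R.from_euler('xyz',p["attitude"]).inv().apply(np.asarray(P)-p["origin"])
    return p["cx"]+p["fx"]*q[0]/-q[2], p["cy"]-p["fy"]*q[1]/-q[2]
th=-0.0473; O=np.array([.57482,-.22567])
Rm=np.array([[np.cos(th),-np.sin(th)],[np.sin(th),np.cos(th)]])
def w(x,y,z): return np.r_[O+Rm@np.array([x,y])/1e3,z/1e3]
def hd(P): return Rm.T@(np.asarray(P)[:2]-O)*1e3
E
python3 - <<'E'
from h import *
import cv2
for nm,a in dict(kt=(-104,-46,96),kb=(-104,-46,65),post=(38,5.8,78),postf=(38,5.8,34),c1=(-122,-95,14),c2=(-122,95,14),c3=(54,-95,14),hook=(30,-46,49)).items(): print(nm,np.round(proj("wrist",w(*a)),1))
print("shank",hd(ray("wrist",324,340,.052)),"posttop",hd(ray("wrist",392,405,.078)),"c1",hd(ray("wrist",267,192,.014)),"c2",hd(ray("wrist",488,191,.014)),"c3",hd(ray("wrist",275,374,.014)))
a=cv2.imread("pics/w1.png")[180:420,250:510]; a=cv2.resize(a,None,fx=3,fy=3,interpolation=cv2.INTER_CUBIC)
cv2.imwrite("pics/c2.png",a[:600])
cv2.imwrite("pics/c2.png",np.hstack([cv2.resize(cv2.imread("pics/w1.png")[195:260,295:355],None,fx=6,fy=6),cv2.resize(cv2.imread("pics/w1.png")[355:420,345:405],None,fx=6,fy=6)]))
E
```

```text
kt [323.5 238.4]
kb [323.3 227.4]
post [389.4 404.9]
postf [381.4 372.8]
c1 [264.6 192.8]
c2 [490.6 191.5]
c3 [272.5 375.9]
hook [323.9 375. ]
shank [ -5.08781099 -45.7661506 ] posttop [38.14457088  7.88572596] c1 [-122.66163893  -92.99180775] c2 [-122.41252796   92.77755725] c3 [ 51.98737062 -92.57747188]
```

View pics/c2.png

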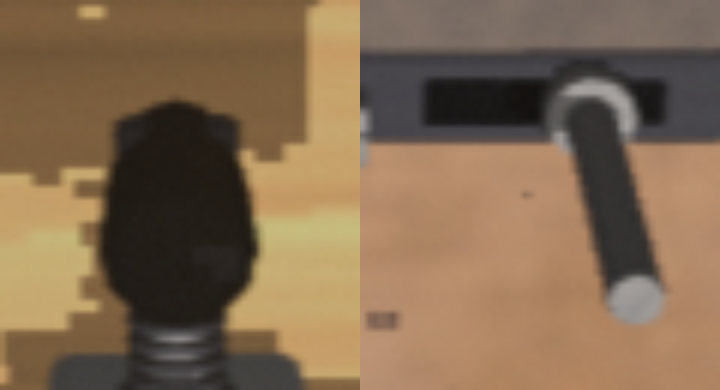

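```bash
python3 -m jog '[{"delta_pos":[1,3,-50],"spin":0,"claw":0},{"delta_pos":[1,3,-95],"spin":0,"claw":0},{"delta_pos":[1,3,-125],"spin":0,"claw":0},{"delta_pos":[1,3,-145],"spin":0,"claw":0},{"delta_pos":[1,3,-145],"spin":0,"claw":0},{"delta_pos":[1,3,-145],"spin":0,"claw":0.4},{"delta_pos":[1,3,-145],"spin":0,"claw":0.6},{"delta_pos":[1,3,-145],"spin":0,"claw":0.7}]' 40; python3 -m jog '[{"delta_pos":[0,0,0],"spin":0,"claw":0.75},{"delta_pos":[0,0,0],"spin":0,"claw":0.8},{"delta_pos":[0,0,0],"spin":0,"claw":0.9},{"delta_pos":[0,0,0],"spin":0,"claw":1},{"delta_pos":[0,0,0],"spin":0,"claw":1}]'
```

```text
clock: 3.15
position: [0.47, -0.2654, 0.0668]
tool_rot: [-3.14, 0.001, 3.089]
force: [-1.1, 0.2, -0.2]
grip_width: 0.0439
clock: 3.65
position: [0.4704, -0.2656, 0.0675]
tool_rot: [-3.14, 0.002, 3.089]
force: [-2.1, 1.3, 11.8]
grip_width: 0.016
```

```bash
python3 -m jog '[{"delta_pos":[0,0,0.5],"spin":0,"claw":1},{"delta_pos":[0,0,1],"spin":0,"claw":1},{"delta_pos":[0,0,1],"spin":0,"claw":1}]'; python3 - <<'E'
from h import *
import cv2
a=eyes.grab_frame("wrist"); b=eyes.grab_frame("scene")
cv2.imwrite("pics/w2.png",np.hstack([cv2.resize(a,(400,300)),cv2.resize(b[250:420,220:420],(400,300),interpolation=2)]))
s=bot.observe();print(hd(s["position"]),s["force"],s["moment"],s["grip_width"])
E
```

```text
clock: 3.95
position: [0.4705, -0.2655, 0.0681]
tool_rot: [-3.14, 0.002, 3.089]
force: [5.0, -1.6, -15.3]
grip_width: 0.0165
[-102.30210519  -44.68945002] [  5.68352059  -1.6633737  -16.0807639 ] [-0.210803   -1.03316149 -0.03513262] 0.01622493246837074
```

View pics/w2.png

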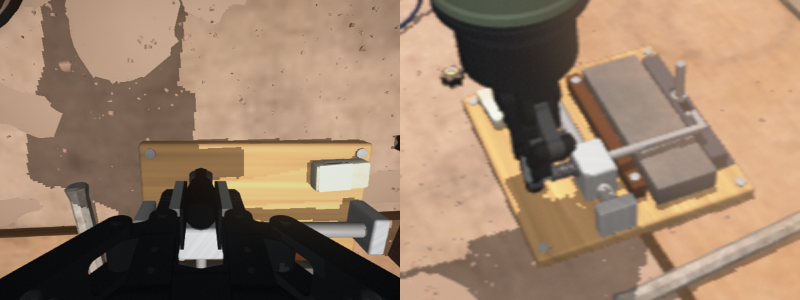

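The views show the knob pinched between the pads, with the bystanders untouched. Pushing in along holder +x.

```bash
python3 -m jog '[{"delta_pos":[3,-0.15,-0.4],"spin":0,"claw":1},{"delta_pos":[6,-0.3,-0.5],"spin":0,"claw":1},{"delta_pos":[9,-0.4,-0.5],"spin":0,"claw":1},{"delta_pos":[12,-0.55,-0.5],"spin":0,"claw":1},{"delta_pos":[15,-0.7,-0.5],"spin":0,"claw":1},{"delta_pos":[17,-0.8,-0.5],"spin":0,"claw":1},{"delta_pos":[18,-0.85,-0.5],"spin":0,"claw":1},{"delta_pos":[18,-0.85,-0.5],"spin":0,"claw":1}]' 60
python3 -c "
from h import *
s=bot.observe();print(hd(s['position']),s['force'],s['grip_width'])"
```

```text
clock: 4.85
position: [0.4873, -0.2663, 0.0678]
tool_rot: [-3.14, -0.0, 3.088]
force: [-10.1, 2.4, 8.7]
grip_width: 0.0159
[-85.4991722  -44.73825889] [-10.10452276   2.35408811   8.74058553] 0.015893021428403806
```

```bash
python3 -m jog '[{"delta_pos":[1.5,0,0.3],"spin":0,"claw":1},{"delta_pos":[2.5,-0.1,0.3],"spin":0,"claw":1},{"delta_pos":[3.5,-0.1,0.3],"spin":0,"claw":1},{"delta_pos":[4,-0.1,0.3],"spin":0,"claw":1},{"delta_pos":[4,-0.1,0.3],"spin":0,"claw":1}]'
python3 -c "
from h import *
s=bot.observe();print(hd(s['position']),s['force'],s['grip_width'])"
```

```text
clock: 5.35
position: [0.4895, -0.2664, 0.0679]
tool_rot: [-3.141, -0.004, 3.087]
force: [-10.6, 0.8, 2.5]
grip_width: 0.016
[-83.28257952 -44.75755962] [-10.56866404   0.81262251   2.48017051] 0.01598809596814896
```

```bash
python3 -m jog '[{"delta_pos":[1.5,-0.1,0],"spin":0,"claw":1},{"delta_pos":[2,-0.1,0],"spin":0,"claw":1},{"delta_pos":[2,-0.1,0],"spin":0,"claw":1},{"delta_pos":[2,-0.1,0],"spin":0,"claw":1}]'
python3 -c "
from h import *
s=bot.observe();print(hd(s['position']),s['force'],s['grip_width'])"
```

```text
clock: 5.75
position: [0.4898, -0.2665, 0.0678]
tool_rot: [-3.142, -0.007, 3.087]
force: [-10.6, 1.1, 5.4]
grip_width: 0.0159
[-82.96367643 -44.78083079] [-10.55638591   1.07801978   5.35107754] 0.015915715906824553
```

```bash
python3 -m jog '[{"delta_pos":[2.5,5,0],"spin":0,"claw":1},{"delta_pos":[2.8,10,0],"spin":0,"claw":1},{"delta_pos":[3,15,0],"spin":0,"claw":1},{"delta_pos":[3.3,20,0],"spin":0,"claw":1},{"delta_pos":[3.5,25,0],"spin":0,"claw":1},{"delta_pos":[3.7,30,0],"spin":0,"claw":1},{"delta_pos":[4,34,0],"spin":0,"claw":1},{"delta_pos":[4,34,0],"spin":0,"claw":1}]'
python3 -c "
from h import *
s=bot.observe();print(hd(s['position']),s['force'],s['grip_width'])"
```

```text
clock: 6.55
position: [0.4922, -0.2321, 0.0678]
tool_rot: [3.141, -0.01, 3.087]
force: [-10.5, 1.7, 6.0]
grip_width: 0.0161
[-82.23827234 -10.2997231 ] [-10.52257741   1.74353708   5.95630313] 0.01611135758738099
```

```bash
python3 - <<'E'
from h import *
import cv2
a=eyes.grab_frame("top")[225:300,345:425]; b=eyes.grab_frame("scene")
cv2.imwrite("pics/t3.png",np.hstack([cv2.resize(a,(400,375),interpolation=2),cv2.resize(b[265:365,300:400],(375,375),interpolation=2)]))
E
```

```text
(no output)
```

View pics/t3.png

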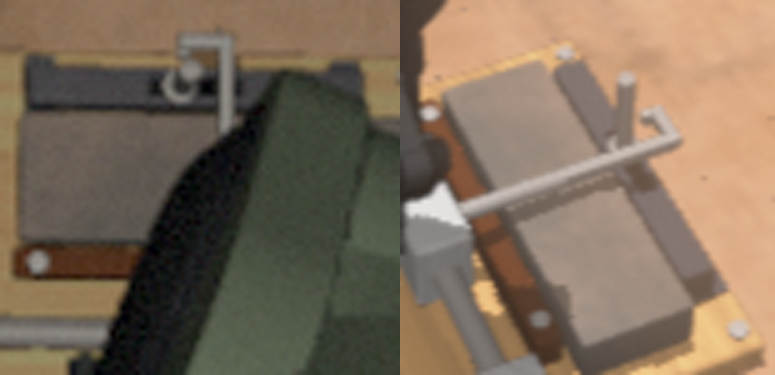

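The top and scene views show the hook's arm fully past the post, with a gap of about 10 mm between shank and post. Approaching slowly.

```bash
J(){ python3 -c "
from h import *
s=bot.observe();print(hd(s['position']),s['force'],s['grip_width'],Rm.T@s['force'][:2])"; }
python3 -m jog '[{"delta_pos":[1.8,2,0],"spin":0,"claw":1},{"delta_pos":[1.9,4,0],"spin":0,"claw":1},{"delta_pos":[2,5,0],"spin":0,"claw":1},{"delta_pos":[2,6,0],"spin":0,"claw":1},{"delta_pos":[2,7,0],"spin":0,"claw":1}]'; J
python3 -m jog '[{"delta_pos":[1.7,0.5,0],"spin":0,"claw":1},{"delta_pos":[1.7,1,0],"spin":0,"claw":1},{"delta_pos":[1.7,1,0],"spin":0,"claw":1}]'; J
```

```text
clock: 7.15
position: [0.4925, -0.2255, 0.0678]
tool_rot: [3.141, -0.014, 3.086]
force: [-10.5, -0.4, 4.2]
grip_width: 0.0162
[-82.26181832  -3.7417863 ] [-10.54057045  -0.35469848   4.15395651] 0.01620204966711768 [-10.51201051  -0.85268487]
clock: 7.45
position: [0.4925, -0.2248, 0.0678]
tool_rot: [3.141, -0.017, 3.085]
force: [-10.0, -0.7, 5.7]
grip_width: 0.0158
[-82.26334284  -3.00291703] [-10.04596698  -0.6710803    5.67053409] 0.015837818614932244 [-10.00300094  -1.14532682]
```

```bash
J(){ python3 -c "
from h import *
s=bot.observe();print(hd(s['position']),s['force'],Rm.T@s['force'][:2])"; }
python3 -m jog '[{"delta_pos":[1.7,0.6,0],"spin":0,"claw":1},{"delta_pos":[1.7,1.2,0],"spin":0,"claw":1},{"delta_pos":[1.7,1.2,0],"spin":0,"claw":1}]'; J
python3 -m jog '[{"delta_pos":[1.7,0.6,0],"spin":0,"claw":1},{"delta_pos":[1.7,1.0,0],"spin":0,"claw":1},{"delta_pos":[1.7,1.0,0],"spin":0,"claw":1}]'; J
```

```text
clock: 7.75
position: [0.4925, -0.2238, 0.0679]
tool_rot: [3.14, -0.02, 3.084]
force: [-10.5, -0.2, 5.0]
grip_width: 0.0158
[-82.28652082  -2.04620771] [-10.53683633  -0.22468594   5.00829112] [-10.51442787  -0.72264118]
clock: 8.05
position: [0.4926, -0.2231, 0.0679]
tool_rot: [3.14, -0.023, 3.084]
force: [-10.6, -0.4, 4.5]
grip_width: 0.0159
[-82.26140135  -1.28334534] [-10.55967563  -0.39907435   4.54424851] [-10.52899612  -0.89791445]
```

```bash
J(){ python3 -c "
from h import *
s=bot.observe();print(hd(s['position']),s['force'],Rm.T@s['force'][:2])"; }
python3 -m jog '[{"delta_pos":[1.7,0.6,0],"spin":0,"claw":1},{"delta_pos":[1.7,1.1,0],"spin":0,"claw":1},{"delta_pos":[1.7,1.1,0],"spin":0,"claw":1}]'; J
python3 -m jog '[{"delta_pos":[1.7,0.6,0],"spin":0,"claw":1},{"delta_pos":[1.7,1.0,0],"spin":0,"claw":1},{"delta_pos":[1.7,1.0,0],"spin":0,"claw":1}]'; J
```

```text
clock: 8.35
position: [0.4925, -0.2226, 0.0679]
tool_rot: [3.141, -0.026, 3.083]
force: [-10.9, -4.2, 3.0]
grip_width: 0.0161
[-82.35996357  -0.83794061] [-10.9406176   -4.19425409   2.96788201] [-10.73006696  -4.70686136]
clock: 8.65
position: [0.4925, -0.2225, 0.0679]
tool_rot: [3.141, -0.029, 3.081]
force: [-11.3, -4.7, 3.1]
grip_width: 0.0161
[-82.40533665  -0.75746755] [-11.34921132  -4.71904542   3.07836023] [-11.11339032  -5.25038502]
```

Contact felt: about 4 N lateral above the friction baseline, at 44 mm of slide, with the plunger fully in. Now easing back slowly with reduced side pressure.

```bash
J(){ python3 -c "
from h import *
s=bot.observe();print(hd(s['position']),s['force'],Rm.T@s['force'][:2])"; }
python3 -m jog '[{"delta_pos":[1.5,0.3,0],"spin":0,"claw":1},{"delta_pos":[0.5,0.3,0],"spin":0,"claw":1},{"delta_pos":[-1,0.4,0],"spin":0,"claw":1},{"delta_pos":[-2.5,0.4,0],"spin":0,"claw":1},{"delta_pos":[-4,0.5,0],"spin":0,"claw":1},{"delta_pos":[-5,0.5,0],"spin":0,"claw":1},{"delta_pos":[-6,0.5,0],"spin":0,"claw":1}]'; J
```

```text
clock: 9.35
position: [0.4854, -0.2224, 0.0679]
tool_rot: [3.141, -0.031, 3.081]
force: [-6.7, -2.4, 0.5]
grip_width: 0.016
[-89.48063575  -0.95851761] [-6.72123669 -2.43480842  0.54956444] [-6.59859591 -2.74988121]
```

```bash
J(){ python3 -c "
from h import *
s=bot.observe();print(hd(s['position']),s['force'],Rm.T@s['force'][:2])"; }
python3 -m jog '[{"delta_pos":[0.5,0.3,0],"spin":0,"claw":1},{"delta_pos":[-0.3,0.3,0],"spin":0,"claw":1},{"delta_pos":[-1,0.4,0],"spin":0,"claw":1},{"delta_pos":[-1,0.4,0],"spin":0,"claw":1}]'; J
python3 -m jog '[{"delta_pos":[0,0.2,0],"spin":0,"claw":1},{"delta_pos":[-0.5,0.2,0],"spin":0,"claw":1},{"delta_pos":[-1,0.3,0],"spin":0,"claw":1},{"delta_pos":[-1,0.3,0],"spin":0,"claw":1}]'; J
```

```text
clock: 9.75
position: [0.4833, -0.2223, 0.0679]
tool_rot: [3.141, -0.033, 3.08]
force: [-8.1, -0.7, 0.5]
grip_width: 0.0155
[-91.56988096  -0.95451362] [-8.12458974 -0.68600726  0.54037472] [-8.08306685 -1.06938982]
clock: 10.15
position: [0.4814, -0.2222, 0.068]
tool_rot: [3.141, -0.034, 3.08]
force: [-6.8, -0.8, -0.9]
grip_width: 0.016
[-93.43430432  -0.96068077] [-6.84480048 -0.80591811 -0.87606902] [-6.79903929 -1.1286551 ]
```

```bash
J(){ python3 -c "
from h import *
s=bot.observe();print(hd(s['position']),s['force'],Rm.T@s['force'][:2])"; }
python3 -m jog '[{"delta_pos":[0.3,0.1,0],"spin":0,"claw":1},{"delta_pos":[-0.2,0.1,0],"spin":0,"claw":1},{"delta_pos":[-0.5,0.1,0],"spin":0,"claw":1},{"delta_pos":[-0.5,0.1,0],"spin":0,"claw":1}]'; J
python3 -m jog '[{"delta_pos":[0.3,0.1,0],"spin":0,"claw":1},{"delta_pos":[-0.2,0.1,0],"spin":0,"claw":1},{"delta_pos":[-0.5,0.1,0],"spin":0,"claw":1},{"delta_pos":[-0.5,0.1,0],"spin":0,"claw":1}]'; J
```

```text
clock: 10.55
position: [0.4808, -0.2222, 0.068]
tool_rot: [3.141, -0.035, 3.08]
force: [-3.8, -1.0, -1.3]
grip_width: 0.0158
[-94.12720376  -0.96987345] [-3.81803645 -0.99649637 -1.28448329] [-3.76664952 -1.17590764]
clock: 10.95
position: [0.4803, -0.2222, 0.068]
tool_rot: [3.142, -0.034, 3.08]
force: [-3.0, -2.2, -2.5]
grip_width: 0.0158
[-94.62625501  -0.99695467] [-2.9855648  -2.15692875 -2.4532836 ] [-2.88024095 -2.29568093]
```

```bash
J(){ python3 -c "
from h import *
s=bot.observe();print(hd(s['position']),s['force'],Rm.T@s['force'][:2])"; }
python3 -m jog '[{"delta_pos":[-0.1,0,0],"spin":0,"claw":1},{"delta_pos":[-0.4,0,0],"spin":0,"claw":1},{"delta_pos":[-0.5,0,0],"spin":0,"claw":1},{"delta_pos":[-0.5,0,0],"spin":0,"claw":1}]'; J
python3 - <<'E'
from h import *
import cv2
a=eyes.grab_frame("top")[225:300,345:425]; b=eyes.grab_frame("scene")
cv2.imwrite("pics/t4.png",np.hstack([cv2.resize(a,(400,375),interpolation=2),cv2.resize(b[265:365,300:400],(375,375),interpolation=2)]))
E
```

```text
clock: 11.35
position: [0.4798, -0.2222, 0.068]
tool_rot: [3.142, -0.034, 3.08]
force: [-3.7, -1.0, -2.2]
grip_width: 0.0158
[-95.10628241  -0.99472582] [-3.6796678  -1.03962001 -2.1993344 ] [-3.62639663 -1.21244065]
```

View pics/t4.png

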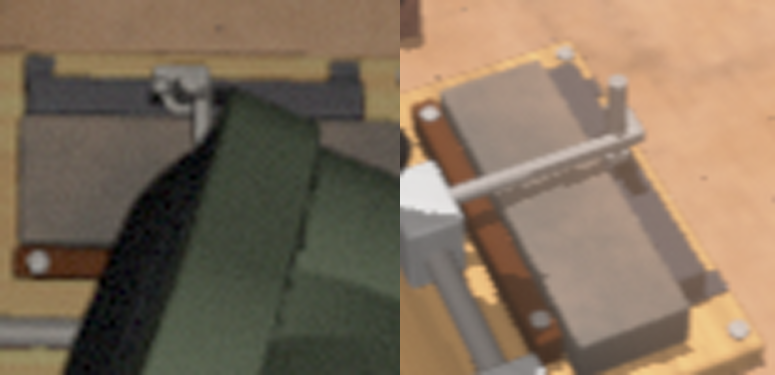

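The post sits in the hook's throat and the jaw has moved in. Easing the rest of the way until the knob force vanishes.

```bash
J(){ python3 -c "
from h import *
s=bot.observe();print(hd(s['position']),s['force'],Rm.T@s['force'][:2])"; }
python3 -m jog '[{"delta_pos":[-0.1,0,0],"spin":0,"claw":1},{"delta_pos":[-0.5,0,0],"spin":0,"claw":1},{"delta_pos":[-0.6,0,0],"spin":0,"claw":1},{"delta_pos":[-0.6,0,0],"spin":0,"claw":1}]'; J
python3 -m jog '[{"delta_pos":[-0.1,0,0],"spin":0,"claw":1},{"delta_pos":[-0.4,0,0],"spin":0,"claw":1},{"delta_pos":[-0.4,0,0],"spin":0,"claw":1}]'; J
```

```text
clock: 11.85
position: [0.4792, -0.2221, 0.068]
tool_rot: [3.142, -0.034, 3.08]
force: [-3.4, -1.3, -3.2]
grip_width: 0.016
[-95.69907808  -0.97343151] [-3.42608035 -1.25483404 -3.15015045] [-3.36291697 -1.41542377]
clock: 12.15
position: [0.479, -0.2221, 0.068]
tool_rot: [-3.142, -0.034, 3.08]
force: [-0.7, -1.9, -4.7]
grip_width: 0.016
[-95.87403853  -0.97529449] [-0.66873567 -1.89461488 -4.70417863] [-0.57840586 -1.92411528]
```

Knob force is now about 0, so the jaw is home. Releasing.

```bash
python3 -m jog '[{"delta_pos":[0,0,-0.1],"spin":0,"claw":0.9},{"delta_pos":[0,0,-0.1],"spin":0,"claw":0.8},{"delta_pos":[0,0,-0.1],"spin":0,"claw":0.7},{"delta_pos":[0,0,0],"spin":0,"claw":0.6},{"delta_pos":[0,0,0],"spin":0,"claw":0.5},{"delta_pos":[0,0,0],"spin":0,"claw":0.4},{"delta_pos":[0,0,0],"spin":0,"claw":0.2},{"delta_pos":[0,0,0],"spin":0,"claw":0.1}]' 20
python3 -m jog '[{"delta_pos":[0,0,10],"spin":0,"claw":0.1},{"delta_pos":[0,0,40],"spin":0,"claw":0.1},{"delta_pos":[0,0,80],"spin":0,"claw":0.1},{"delta_pos":[-40,0,120],"spin":0,"claw":0.1},{"delta_pos":[-80,50,150],"spin":0,"claw":0.1},{"delta_pos":[-80,100,170],"spin":0,"claw":0.1},{"delta_pos":[-80,150,170],"spin":0,"claw":0.1},{"delta_pos":[-80,180,170],"spin":0,"claw":0.1}]'
python3 - <<'E'
from h import *
import cv2
a=eyes.grab_frame("top")[225:335,325:445]; b=eyes.grab_frame("scene")
cv2.imwrite("pics/t5.png",np.hstack([cv2.resize(a,(480,440),interpolation=2),cv2.resize(b[265:365,300:373],(320,440),interpolation=2)]))
E
```

```text
clock: 12.95
position: [0.4791, -0.2221, 0.068]
tool_rot: [-3.142, -0.034, 3.08]
force: [0.6, -0.3, 0.0]
grip_width: 0.0766
clock: 13.75
position: [0.3988, -0.0442, 0.2396]
tool_rot: [3.141, -0.031, 3.078]
force: [1.0, 0.7, -0.6]
grip_width: 0.0768
```

View pics/t5.png

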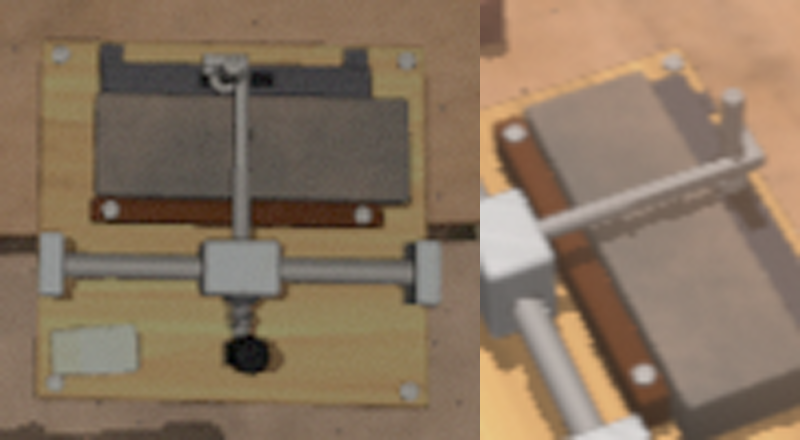

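```bash
python3 - <<'E'
from h import *
c=lambda u,v,z: np.round(hd(ray("top",(u+.5)/4-.5+325,(v+.5)/4-.5+225,z)),1)
print("knob(-97)",c(247,354,.096),"hook outer(43)",c(225,55,.052),"jaw face(25)",c(100,93,.032),c(371,98,.032),"stone front at top z",c(96,195,.038),c(407,201,.038))
bot.job_done()
E
```

```text
knob(-97) [-96.8   1.3] hook outer(43) [41.9  6.9] jaw face(25) [25.3 65.3] [ 24.9 -65. ] stone front at top z [-24.4  66.8] [-24.8 -80.4]
the job is handed in; nothing more can be done
```

The whetstone is clamped, the knob is released, and the job is handed in after about 14 s of the 64 s allowed. No verdict was reported.

- **Push and slide:** I pushed the knob in about 20 mm to its stop. I then slid the latch about 44 mm until the hook's shank touched the post, with roughly 4 N of side force above friction.
- **Ease back:** I eased the knob back in small steps until it no longer pushed against the gripper. I then opened the gripper and backed the arm clear.

The last pictures show the post in the hook's throat and the stone flat against the stop. Measured from them, in the holder's x:

| Point | Measured | Expected when clamped |
|---|---|---|
| Knob | −96.8 mm | −97 mm |
| Hook inner face (outer face less its 6 mm thickness) | about 36 mm | 37 mm |
| Jaw face | 24.9 to 25.3 mm | 25 mm |

**Differences:** the hook face came out about 1 mm off. That is within the calibration and pixel error, inside the allowed 34 to 39.2 mm, and not at the barb position of 41 mm. The tool also tilted about 2° while holding the knob in, with no visible effect.

**Not measured:** I could not measure the final hook tension or the jaw's pressure on the stone; I inferred both from the positions and from the knob force dropping away. The rubber looked unmoved in the last picture. I did not re-measure the brick, star knob or chisel, but the arm did not go near them.

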